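Unclip the gemstone case lid

TASK

Open the gemstone storage case: press its orange snap tab gently inward until the front of the lid springs up, then lift the lid off by its blue handle and lay it flat, handle up, in the middle of the black mat. Do not force the lid or the tab, do not drop the lid, and leave the other things on the bench where they are.

Things in the scene. Friction and masses are not known exactly. Their poses are not given: they have to be found in the camera images.
- case: White case of small gem boxes, 138 (x) x 158 (y) mm, 45 mm high to the seat of the lid (a rim round the lid stands 4 mm higher), fixed to the bench. Origin: centre of its underside; z up; its -x side is the front, with the orange snap tab (at yaw 0 it faces the robot). More than 14 N on case or tab breaks it. The space 60 mm ahead of the tab is free
- pad_line (a point): Point fixed to the case (x -128.5, z 21 mm of it). The orange push pad of the tab (40 mm wide in y, z 8 to 34 mm, face to -x) is centred on the line from here along the case's +x. Its face stands anywhere from 0 to 24 mm inward of this point, set differently on each case, so it must be felt for (or seen). The pad sticks out below and 12 to 36 mm ahead of the lid's loop
- latch (a point): Point fixed to the case where the tab's leaf, with its barb, holds down the lid's loop. Pushed along the case's +x, the tab slides in on a spring: it yields at 2.7 N and stiffens 0.9 N per mm; the barb lets go after 3 to 5 mm (at most 7.5 N); hard stop at 6.5 mm (8.6 N). Then spring pins lift the lid's front about 10 mm; it stays popped when the tab is let go, unless pushed down again
- lid_grip (a point): Centre of the lid's blue handle, half-way up: an upright rib 70 (lid's x) x 12 (y) x 32 mm tall on the clear plate; this point is 16 mm above the plate's top and below the handle's top. Plate 126 x 146 x 5 mm, flat underside 21 mm below this point; blue loop 30 mm long on its front (-x) edge; about 130 g. x points to the lid's rear, z up. 66 mm above the case's underside while clipped in
- lid_front (a point): Middle of the lid plate's front edge, half-way up its thickness (47.5 mm above the case's underside when clipped in, about 57 mm when popped)
- lid_rear (a point): Middle of the lid plate's rear edge, half-way up its thickness (47.5 mm above the case's underside, clipped or popped)
- lid: The whole lid; origin at the centre of the plate's underside (8 mm behind and 21 mm below lid_grip), z up out of the plate
- mat: Black mat, 220 x 220 x 4 mm, fixed, empty; origin at the centre of its underside, so its top is at z = 4 mm. The lid goes here
- gembox_a: Bystander: small clear box with white lid, 29 x 29 x 27 mm; origin under its centre
- gembox_b: Bystander: small clear box like the other one
- sizer: Bystander: tapered aluminium ring stick on a 50 mm round foot, 110 mm tall; origin under its centre
- jar: Bystander: amber jar, 50 mm across, 70 mm tall; origin under its centre
- burnisher: Bystander: wooden-handled tool, 160 mm long, lying in a white tray; origin under its centre
- brush: Bystander: wooden brush, 160 mm long, lying on the bench; origin under its centre

How it is judged:
By the outcome, as a careful person would: the job done as asked, in the order asked, and still so for the second after the job is handed in, with the robot touching nothing.
It also fails if it takes over 53 s, if anything falls off the work surface, if the arm or the gripper's body presses on something with over 40 N, if the wrist force passes 120 N, or if a joint passes its speed limit or range.

ROBOT

A 7-joint arm with a two-finger parallel gripper is mounted at the origin on the work surface. World frame = base frame: x ahead of the robot, y to its left, z up, the work surface at z = 0. Lengths are in m, angles in rad, forces in N, time in s.
With the tool pointing down it reaches from about 0.4 to 0.925 m from the base axis. Payload 4.1 kg.
Tool frame: the origin (TCP) lies midway between the tips of the shut fingers; the grasp point (between the pads) lies 19 mm behind it; x points along the fingers, z is the direction in which the jaws open and shut, and the axes are right-handed (so a half turn about x gives the same grasp; the last joint's range is limited). The gripper opens to 85 mm and grips with 20 to 120 N. Pads are 22 mm wide; open, the fingers measure 114 mm over their backs; the gripper's body (76 mm by 85 mm) begins 54 mm behind the grasp point. The pads swing forward as they close: fully open they stand 13 mm farther back than shut.
Start: joints at [1.195, 0.398, 0.045, 1.537, -0.019, 1.207, -0.051], TCP at [0.178, -0.625, 0.231] pointing down, gripper open.
Joint ranges: [-2.82, 2.82], [-0.49, 2.23], [-1.37, 1.46], [0, 2.46], [-1.36, 4.5], [0.23, 2], [-2.94, 2.94]. Speed limits (rad/s): [2.57, 2.57, 3.14, 3.14, 3.14, 3.14, 3.14].

INTERFACE

Orientations are given as a rotation vector (axis times angle).
In Python, from station import manip gives the robot as it stands.
- The arm moves only by the shell command python3 -m crank 'ROWS' [FORCE]. ROWS is JSON, a list of rows, each a list of 5 numbers: the opening, from 0 (shut) to 1 (fully open), then the shift along the tool's x, y, z in cm, then the turn about the tool's x in rad. In form: [[fingers, tx, ty, tz, spin], ...]. A call has 1 to 20 rows; each row shifts and turns the commanded pose from where the row before left it, along the tool's axes as they then stand; what a row does not reach is not made up. A row lasts 1/12 s, in which the tool goes at most 41.7 mm and 7.16 degrees, less where a joint would pass 70% of its speed; a pose out of reach is approached as far as the arm can. A call with a gripper value outside its range is refused whole. The fingers move at their own pace and stop on an object; FORCE is the grip in N (left out, the last holds). Time passes only in rows, so rows that do not move let the fingers close. It gives the time, the measured TCP pose, the force and the opening at its end, in the units of the state.
- manip.observe(): the state, without advancing time (a new reading comes with each control period).
- manip.grab_frame(name): name is "scene" or "top" or "wrist"; returns a dict with "frame" (480x640x3 uint8, red, green, blue), "range_z" (480x640 float32, m along the optical axis (not along the pixel's ray), 0 where there is no reading), "fx", "fy", "cx", "cy" (pixels), "xyz" and "orientation" of the camera in the world. Camera axes: x right, y down, z forward; pixel columns grow to the right and rows downward; lengths in m; the calibration is good to about 2 mm. The wrist camera is an equidistant fisheye: a pixel r from the principal point sees the ray r / f radians off the axis. A picture is of the moment at which its call begins.
- manip.job_done(): hands the job in, once; it reports no verdict.
The state is a dict: "t": time; "joint_pos": joint angles; "qd": joint speeds; "joint_efforts": joint torques, N m; "tool_pos": TCP position; "orientation": TCP orientation; "force": force on the tool from outside, world axes, zero at the start; "moment": the same for the moment, N m; "grip_width": finger opening in m.
Only numpy, scipy, OpenCV 4.12 (cv2) and the standard library are available. Lean on these libraries where they do the work, as an engineer would, in place of code of your own. Each camera call takes 0.05 s, during which the arm holds its last target. There are 200 camera calls.

## Working session

There is one attempt and no reset: what is moved stays moved. The work goes in short steps, Python scripts to look and compute and a shell command to move; the robot and the scene stay as the last step left them, time stands still between calls to the robot, and variables do not carry over. Pictures are saved under pics/ and viewed, about 8 in all and at most 12, crops included, and the job is handed in when it is done.

```bash
ls; mkdir -p pics; python3 - <<'E'
from station import manip
import cv2,numpy as np
s=manip.observe();print({k:np.round(v,3) for k,v in s.items()})
ims=[]
for n in("top","scene"):
    d=manip.grab_frame(n);np.savez(f"{n}0.npz",**d);cv2.imwrite(f"pics/{n}0.png",d["frame"][:,:,::-1]);print(n,d["fx"],d["fy"],d["cx"],d["cy"],d["xyz"],d["orientation"])
E
```

```text
pics
{'t': np.float64(0.0), 'joint_pos': array([ 1.195,  0.399,  0.045,  1.538, -0.019,  1.207, -0.051]), 'qd': array([-0.001,  0.001,  0.002, -0.003, -0.001, -0.002, -0.001]), 'joint_efforts': array([ 1.0000e-03, -4.7514e+01,  1.3650e+00, -2.5422e+01,  1.2000e-02,
        9.0000e-03, -0.0000e+00]), 'tool_pos': array([ 0.177, -0.625,  0.23 ]), 'orientation': array([ 1.004,  1.329, -1.002]), 'force': array([-0.413, -0.274,  0.768]), 'moment': array([ 0.016, -0.056, -0.018]), 'grip_width': np.float64(0.085)}
top 540.1839705191026 540.1839705191026 317.26397206890994 237.09914992509394 [ 0.48506301 -0.01465373  1.57118868] [-2.17758241  2.17114821 -0.06903271]
scene 466.620543257492 466.620543257492 324.4610700936152 232.61020302000273 [1.49749836 0.23058754 0.97684756] [-1.5487055  -1.99318793  0.86229391]
```

View pics/top0.png

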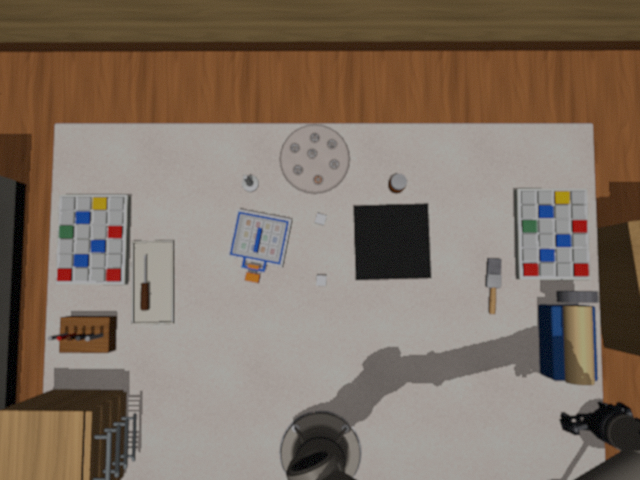

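The top view shows the case at about (261,237), its orange tab at (252,276), and the mat at (392,241). The gem boxes are at (320,218) and (321,280), and the sizer is at (250,182).

```bash
cat >h.py <<'E'
import numpy as np,cv2
from scipy.spatial.transform import Rotation as R
def world(d,u,v,z=None):
    """pixel -> world, at plane z or with measured range"""
    u=np.asarray(u,float);v=np.asarray(v,float)
    r=np.stack([(u-d["cx"])/d["fx"],(v-d["cy"])/d["fy"],np.ones_like(u)],-1)
    M=R.from_rotvec(d["orientation"]).as_matrix();w=r@M.T
    t=(z-d["xyz"][2])/w[...,2] if z is not None else d["range_z"][v.astype(int),u.astype(int)]
    return d["xyz"]+w*np.asarray(t)[...,None]
E
python3 - <<'E'
from h import *
d=dict(np.load("top0.npz"));f=d["frame"]
V,U=np.mgrid[0:480,0:640];P=world(d,U,V)
hsv=cv2.cvtColor(f,cv2.COLOR_RGB2HSV);h,s,v=hsv[...,0],hsv[...,1],hsv[...,2]
box=(U>215)&(U<300)&(V>200)&(V<290)
def rect(m,n):
    n_,l,st,c=cv2.connectedComponentsWithStats(m.astype(np.uint8))
    for i in np.argsort(-st[1:,4])[:4]+1:
        q=P[l==i]
        if len(q)<8: continue
        r=cv2.minAreaRect((q[:,:2]*1000).astype(np.float32));print(n,len(q),np.round(np.median(q,0),4),"mean",np.round(q.mean(0),4),"rect",np.round(r[0],1),np.round(r[1],1),round(r[2],1),'zr',np.round(np.percentile(q[:,2],[5,95]),3))
rect(box&(h>100)&(h<130)&(s>110),"blue")
rect(box&(h>5)&(h<20)&(s>150),"orange")
rect((U>330)&(U<450)&(V>190)&(V<290)&(v<60),"mat")
rect(box&(P[...,2]>.03),"tall")
c=np.array(f[190:300,205:345,::-1]);b=cv2.resize(c,None,fx=5.5,fy=5.5,interpolation=cv2.INTER_CUBIC);cv2.imwrite("pics/crop.png",b)
E
```

```text
blue 93 [0.5939 0.174  0.0807] mean [0.5947 0.1736 0.0809] rect [595.1 173.7] [11.7 65.6] 79.2 zr [0.075 0.087]
blue 33 [0.5223 0.1584 0.05  ] mean [0.5235 0.1598 0.0494] rect [523.9 160.9] [13.5 32.5] 66.8 zr [0.044 0.054]
blue 31 [0.5335 0.2151 0.0484] mean [0.5348 0.2152 0.0493] rect [534.9 214.6] [31.1 12. ] 0.3 zr [0.045 0.054]
blue 14 [0.5942 0.2468 0.0496] mean [0.5933 0.2468 0.0493] rect [592.8 247.2] [ 2.8 34.4] 78.8 zr [0.045 0.054]
orange 94 [0.4914 0.193  0.0338] mean [0.4917 0.1931 0.0332] rect [491.5 192.8] [36.9 20.5] 79.3 zr [0.028 0.04 ]
orange 19 [0.5221 0.1881 0.0547] mean [0.5221 0.1883 0.0543] rect [522.1 188.4] [24.1  5.4] 76.3 zr [0.048 0.058]
mat 5353 [ 0.5946 -0.2062  0.0039] mean [ 0.5956 -0.2062  0.0086] rect [ 595.8 -163. ] [213.3 302.6] 1.6 zr [-0.002  0.01 ]
tall 2868 [0.5982 0.1719 0.0495] mean [0.5972 0.1718 0.0557] rect [578.7 113.1] [285.9 161.7] 79.3 zr [0.043 0.061]
tall 109 [0.4886 0.193  0.0342] mean [0.49   0.1934 0.0344] rect [491.3 193.5] [40.2 27.8] 79.1 zr [0.03 0.04]
```

View pics/crop.png

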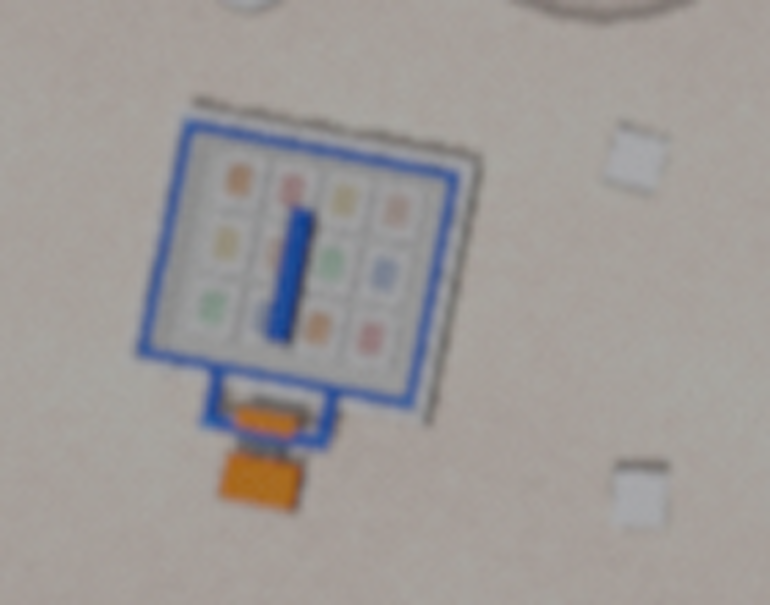

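View pics/scene0.png

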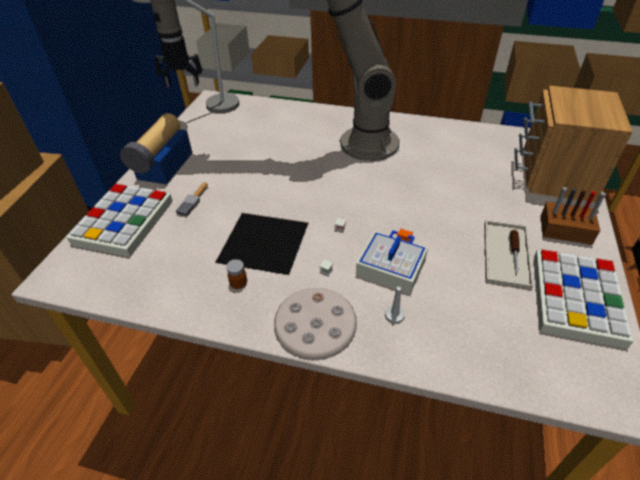

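The scene view agrees. The case is at about yaw -10.7° with its tab towards the robot. The way ahead of the tab is clear.

```bash
cat >>h.py <<'E'
def go(p,yaw=None):
    """shift to world point p in tool axes (cm), spin (rad) to bring tool z to heading yaw (mod pi); shift after the spin too"""
    from station import manip
    s=manip.observe();M=R.from_rotvec(s["orientation"]).as_matrix()
    print("t",round(s["t"],2),"tcp",np.round(s["tool_pos"],4),"F",np.round(s["force"],2),"w",round(s["grip_width"],4));print("axes",np.round(M.T,3).tolist())
    dp=np.asarray(p)-s["tool_pos"];print("shift cm",np.round(M.T@dp*100,2))
    if yaw is not None:
        a=M.T@[np.cos(yaw),np.sin(yaw),0];sp=np.arctan2(-a[1],a[2]);sp=(sp+np.pi/2)%np.pi-np.pi/2
        M2=M@R.from_rotvec([sp,0,0]).as_matrix();print("spin",round(sp,4),"then shift",np.round(M2.T@dp*100,2))
E
python3 - <<'E'
from h import *
print("case yaw -10.7; jaws along case y");go([.4476,.2015,.12],np.radians(90-10.7))
go([.45,-.25,.2])
d=dict(np.load("top0.npz"));f=d["frame"]
# mat centre from dark blob excluding jar: edges via z=4mm plane
m=((cv2.cvtColor(f,cv2.COLOR_RGB2GRAY)<45)*255).astype(np.uint8);m[:200]=0;m[285:]=0;m[:,:340]=0;m[:,440:]=0
m=cv2.morphologyEx(m,cv2.MORPH_OPEN,np.ones((9,9)))
v,u=np.nonzero(m);q=world(d,u,v,.004);print(cv2.minAreaRect((q[:,:2]*1000).astype(np.float32)),q.mean(0))
E
```

```text
case yaw -10.7; jaws along case y
t 0.1 tcp [ 0.1775 -0.6247  0.2304] F [ 0.52  0.03 -1.09] w 0.0854
axes [[-0.001, 0.002, -1.0], [0.962, 0.273, -0.0], [0.273, -0.962, -0.002]]
shift cm [ 11.16  48.57 -72.07]
spin 0.4636 then shift [ 11.16  11.21 -86.18]
t 0.1 tcp [ 0.1775 -0.6247  0.2304] F [ 0.52  0.03 -1.09] w 0.0854
axes [[-0.001, 0.002, -1.0], [0.962, 0.273, -0.0], [0.273, -0.962, -0.002]]
shift cm [  3.08  36.46 -28.59]
((597.0587158203125, -206.5594482421875), (211.11105346679688, 211.35020446777344), 1.6127102375030518) [ 0.59640182 -0.20682173  0.004     ]
```

```bash
python3 -m crank '[[0,0.2,2.6,-2.0,0],[0,0.2,2.6,-2.0,0],[0,0.2,2.6,-2.0,0],[0,0.2,2.6,-2.0,0],[0,0.2,2.6,-2.0,0],[0,0.2,2.6,-2.0,0],[0,0.2,2.6,-2.0,0],[0,0.2,2.6,-2.0,0],[0,0.2,2.6,-2.0,0],[0,0.2,2.6,-2.0,0],[0,0.2,2.6,-2.0,0],[0,0.2,2.6,-2.0,0],[0,0.2,2.6,-2.0,0],[0,0.2,2.6,-2.0,0],[0,0,0,0,0.116],[0,0,0,0,0.116],[0,0,0,0,0.116],[0,0,0,0,0.116],[0,0,0,0,0]]' 40
python3 - <<'E'
from h import *
go([.4476,.2015,.12],np.radians(90-10.7))
E
```

```text
t: 1.68
tool_pos: [0.451, -0.2562, 0.2029]
orientation: [1.347, 1.115, -1.347]
force: [-0.8, -0.1, 0.7]
grip_width: -0.0001
t 1.68 tcp [ 0.451  -0.2562  0.2029] F [-0.77 -0.1   0.69] w -0.0001
axes [[-0.001, 0.0, -1.0], [0.982, -0.188, -0.001], [-0.188, -0.982, -0.0]]
shift cm [  8.3   -8.91 -44.89]
spin -0.0019 then shift [  8.3   -8.82 -44.91]
```

```bash
python3 -m crank '[[0,0.5,-0.6,-3.0,0],[0,0.5,-0.6,-3.0,0],[0,0.5,-0.6,-3.0,0],[0,0.5,-0.6,-3.0,0],[0,0.5,-0.6,-3.0,0],[0,0.5,-0.6,-3.0,0],[0,0.5,-0.6,-3.0,0],[0,0.5,-0.6,-3.0,0],[0,0.5,-0.6,-3.0,0],[0,0.5,-0.6,-3.0,0],[0,0.5,-0.6,-3.0,0],[0,0.5,-0.6,-3.0,0],[0,0.5,-0.5,-3.0,0],[0,0.5,-0.5,-3.0,0],[0,0.5,-0.6,-2.9,0],[0,0,0,0,0],[0,0,0,0,0]]'
python3 - <<'E'
from h import *
from station import manip
go([.4476,.2015,.014],np.radians(90-10.7))
d=manip.grab_frame("wrist");np.savez("w1.npz",**d);cv2.imwrite("pics/w1.png",d["frame"][:,:,::-1])
E
```

```text
t: 3.1
tool_pos: [0.4476, 0.2027, 0.1279]
orientation: [1.341, 1.119, -1.342]
force: [-0.2, -0.5, -0.5]
grip_width: -0.0002
t 3.1 tcp [0.4476 0.2027 0.1279] F [-0.17 -0.46 -0.53] w -0.0002
axes [[-0.001, 0.0, -1.0], [0.984, -0.18, -0.001], [-0.18, -0.984, -0.0]]
shift cm [11.39  0.04  0.12]
spin 0.006 then shift [11.39  0.04  0.12]
```

View pics/w1.png

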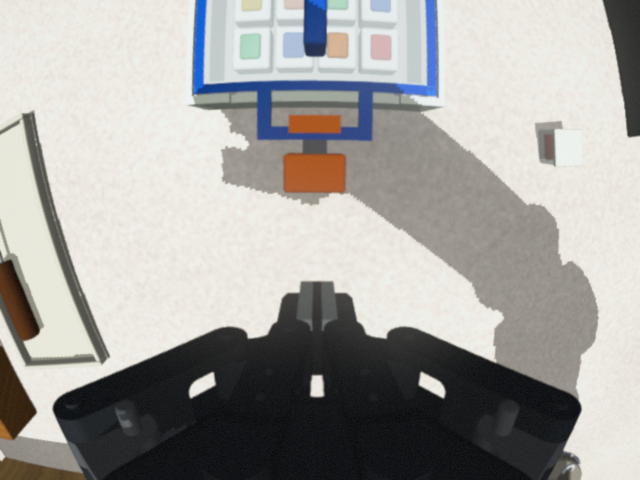

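The wrist view shows the shut fingers at (317,290), in line with the orange pad at (315,173) and the handle at (315,25). I'll measure the pad face and handle from here.

```bash
cat >>h.py <<'E'
def wworld(d):
    V,U=np.mgrid[0:480,0:640].astype(float);x=U-d["cx"];y=V-d["cy"];r=np.hypot(x,y)+1e-9;th=r/d["fx"];k=np.tan(th)/r
    w=np.stack([x*k,y*k,np.ones_like(x)],-1)@R.from_rotvec(d["orientation"]).as_matrix().T
    return d["xyz"]+w*d["range_z"][...,None]
def seg(d,P,h0,h1,smin):
    hsv=cv2.cvtColor(d["frame"],cv2.COLOR_RGB2HSV);m=(hsv[...,0]>=h0)&(hsv[...,0]<=h1)&(hsv[...,1]>smin)&(hsv[...,2]>50)
    n,l,st,c=cv2.connectedComponentsWithStats(m.astype(np.uint8))
    return [(c[i],P[l==i]) for i in range(1,n) if st[i,4]>150]
E
python3 - <<'E'
from h import *
d=dict(np.load("w1.npz"));P=wworld(d)
c=np.radians(-10.7);A=np.array([[np.cos(c),np.sin(c)],[-np.sin(c),np.cos(c)]])
for n,a in(("or",(3,20,150)),("bl",(100,130,120))):
    for cc,q in seg(d,P,*a):
        q=q[q[:,2]>.02];
        if len(q)<50: continue
        zt=np.percentile(q[:,2],90);t=q[abs(q[:,2]-zt)<.004];k=t[:,:2]@A.T
        r=cv2.minAreaRect((t[:,:2]*1000).astype(np.float32))
        print(n,cc.round(),len(q),"z",zt.round(4),"case-axes min",np.percentile(k,1,0).round(4),"max",np.percentile(k,99,0).round(4),np.round(r[0],1),np.round(r[1],1),round(r[2],1))
from station import manip
print("tcp in case axes",A@manip.observe()["tool_pos"][:2])
E
```

```text
or [314. 123.] 828 z 0.0548 case-axes min [0.474  0.2702] max [0.4833 0.2989] [523.1 190.7] [28.9  9.7] 78.4
or [314. 172.] 2251 z 0.0347 case-axes min [0.436  0.2658] max [0.4598 0.3031] [492.9 196.4] [38.5 24. ] 79.7
or [ 14. 304.] 1095 z 0.0303 case-axes min [0.3011 0.5626] max [0.3715 0.5843] [437.7 502.9] [75.7 16. ] 3.7
or [ 11. 402.] 1073 z 0.0588 case-axes min [0.1671 0.632 ] max [0.2012 0.6544] [294.1 594.8] [20.3 42.5] 50.5
bl [313.  86.] 5475 z 0.0513 case-axes min [0.47   0.2119] max [0.5589 0.357 ] [559.3 183.7] [146.9  92.2] 79.8
bl [315.  26.] 1137 z 0.0826 case-axes min [0.5186 0.2791] max [0.5432 0.2894] [574.6 180.7] [10.8 25.6] 78.4
tcp in case axes [0.40289011 0.2806256 ]
```

```bash
python3 -m crank '[[0,2.0,0,-0.2,0],[0,3.0,0,0,0],[0,3.0,0,0,0],[0,2.0,0,0,0],[0,1.0,0,0,0],[0,0.3,0,0,0],[0,0,0.5,0,0],[0,0,0.3,0,0],[0,0,0.2,0,0],[0,0,0,0,0],[0,0,0,0,0]]'; python3 -m crank '[[0,0,0.1,0,0],[0,0,0.1,0,0],[0,0,0.1,0,0],[0,0,0.1,0,0],[0,0,0,0,0]]'
```

```text
t: 4.07
tool_pos: [0.4595, 0.2013, 0.0162]
orientation: [1.347, 1.114, -1.344]
force: [-0.1, -1.5, -0.6]
grip_width: 0.0002
t: 4.48
tool_pos: [0.4627, 0.2004, 0.0153]
orientation: [1.346, 1.115, -1.346]
force: [-0.5, 0.3, -0.4]
grip_width: -0.0002
```

```bash
for i in 1; do python3 -m crank '[[0,0,0.1,0,0],[0,0,0.1,0,0],[0,0,0.1,0,0],[0,0,0.1,0,0],[0,0,0,0,0],[0,0,0,0,0]]'; done; python3 -m crank '[[0,0,0.1,0,0],[0,0,0.1,0,0],[0,0,0,0,0],[0,0,0,0,0]]'
```

```text
t: 4.98
tool_pos: [0.4664, 0.1996, 0.0152]
orientation: [1.346, 1.115, -1.346]
force: [-0.8, -0.9, -0.3]
grip_width: 0.0001
t: 5.32
tool_pos: [0.4684, 0.1993, 0.0153]
orientation: [1.346, 1.115, -1.346]
force: [0.4, 0.1, 0.3]
grip_width: 0.0003
```

```bash
python3 -m crank '[[0,0,0.1,0,0],[0,0,0.1,0,0],[0,0,0,0,0],[0,0,0,0,0]]'; python3 -m crank '[[0,0,0.1,0,0],[0,0,0.1,0,0],[0,0,0,0,0],[0,0,0,0,0]]'
```

```text
t: 5.65
tool_pos: [0.4691, 0.199, 0.0149]
orientation: [1.344, 1.116, -1.347]
force: [-4.6, 0.5, 0.5]
grip_width: -0.0001
t: 5.98
tool_pos: [0.4712, 0.1986, 0.0149]
orientation: [1.344, 1.116, -1.347]
force: [-5.1, 0.2, 0.0]
grip_width: -0.0003
```

```bash
python3 -m crank '[[0,0,0.05,0,0],[0,0,0,0,0],[0,0,0,0,0]]'; python3 -m crank '[[0,0,0.05,0,0],[0,0,0,0,0],[0,0,0,0,0]]';  python3 - <<'E'
from h import *
from station import manip
d=manip.grab_frame("wrist");P=wworld(d);f=d["frame"]
for cc,q in seg(d,P,100,130,120): print(cc.round(),len(q),"z pct",np.percentile(q[:,2],[5,50,95]).round(4))
E
```

```text
t: 6.23
tool_pos: [0.4715, 0.1985, 0.0149]
orientation: [1.344, 1.116, -1.348]
force: [-5.1, 1.3, 0.3]
grip_width: 0.0001
t: 6.48
tool_pos: [0.4718, 0.1985, 0.0149]
orientation: [1.344, 1.116, -1.348]
force: [-6.0, 1.3, 1.6]
grip_width: 0.0
[311. 138.] 20966 z pct [0.049  0.0502 0.0514]
[310.  23.] 2483 z pct [0.0581 0.0799 0.0827]
```

Not popped yet; the front is still at 0.050.

```bash
cat >pop.py <<'E'
from h import *
from station import manip
d=manip.grab_frame("wrist");P=wworld(d)
for cc,q in seg(d,P,100,130,120): print(cc.round(),len(q),"z pct",np.percentile(q[:,2],[5,50,95]).round(4))
E
python3 -m crank '[[0,0,0.05,0,0],[0,0,0,0,0],[0,0,0,0,0]]'; python3 pop.py; python3 -m crank '[[0,0,0.05,0,0],[0,0,0,0,0],[0,0,0,0,0]]';  python3 pop.py
```

```text
t: 6.78
tool_pos: [0.4722, 0.1984, 0.0149]
orientation: [1.343, 1.116, -1.348]
force: [-6.6, 0.9, 2.2]
grip_width: -0.0
[311. 140.] 21137 z pct [0.0491 0.0503 0.0514]
[310.  24.] 2548 z pct [0.0584 0.0802 0.0827]
t: 7.08
tool_pos: [0.4726, 0.1983, 0.0149]
orientation: [1.343, 1.116, -1.348]
force: [-5.9, 1.1, 1.3]
grip_width: -0.0002
[311. 147.] 25494 z pct [0.0583 0.061  0.063 ]
[310.  20.] 2220 z pct [0.0642 0.0785 0.0879]
```

The lid has popped: its front went from 0.050 to 0.061, at about 6.6 N. I'll back off, rise, and open the gripper.

```bash
python3 -m crank '[[0,0,-0.2,0,0],[0,0,-0.5,0,0],[0,0,-1,0,0],[0,0,-1.5,0,0],[0,-1,-0.5,0,0],[0,-3,0,0,0],[0,-3,0,0,0],[0.5,-3,0,0,0],[0.5,-3,0,0,0],[0.5,-2,1,0,0],[0.5,-0.5,2,0,0],[0.5,0,2,0,0],[0.5,0,2,0,0],[0.5,0,1,0,0],[0.5,0,0,0,0],[0.5,0,0,0,0]]'
python3 - <<'E'
from h import *
from station import manip
go([.5959,.1749,.13],np.radians(90-10.7))
d=manip.grab_frame("wrist");np.savez("w2.npz",**d);cv2.imwrite("pics/w2.png",d["frame"][:,:,::-1]);P=wworld(d)
c=np.radians(-10.7);A=np.array([[np.cos(c),np.sin(c)],[-np.sin(c),np.cos(c)]])
for cc,q in seg(d,P,100,130,120):
    print(cc.round(),len(q),np.percentile(q[:,2],[5,50,95]).round(4))
    if np.percentile(q[:,2],95)>.075:
        t=q[q[:,2]>.076];k=t[:,:2]@A.T;r=cv2.minAreaRect((t[:,:2]*1000).astype(np.float32))
        print("handle case-axes",np.percentile(k,[1,50,99],0).round(4).tolist(),np.round(r[0],1),np.round(r[1],1),round(r[2],1))
        for lo in np.arange(.515,.60,.01):
            e=t[(k[:,0]>lo)&(k[:,0]<lo+.01)]
            if len(e)>5: print(round(lo,3),np.percentile(e[:,2],80).round(4))
E
```

```text
t: 8.47
tool_pos: [0.5162, 0.1902, 0.1704]
orientation: [1.346, 1.115, -1.346]
force: [-1.0, 0.2, -0.8]
grip_width: 0.0425
t 8.47 tcp [0.5162 0.1902 0.1704] F [-0.98  0.16 -0.78] w 0.0425
axes [[-0.0, 0.0, -1.0], [0.982, -0.186, -0.0], [-0.186, -0.982, -0.0]]
shift cm [4.04 8.12 0.02]
spin -0.0008 then shift [4.04 8.12 0.03]
[312. 138.] 6276 [0.05   0.0588 0.0628]
[315. 111.] 1782 [0.0848 0.0876 0.0904]
handle case-axes [[0.5235, 0.2791], [0.5562, 0.2839], [0.5892, 0.2888]] [599.5 175.9] [10.3 67.1] 79.4
0.515 0.0905
0.525 0.0904
0.535 0.0896
0.545 0.0887
0.555 0.0879
0.565 0.087
0.575 0.0864
0.585 0.0855
```

View pics/w2.png

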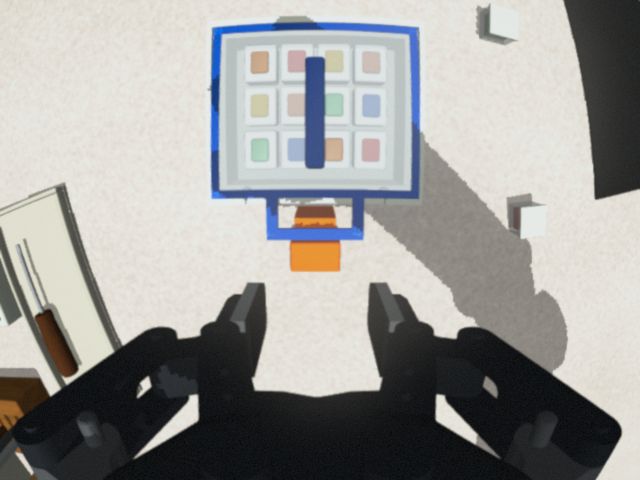

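The wrist view shows the lid popped, with its handle from (315,58) to (315,168), centred between the open fingers. Next I'll go over the handle, descend and grip.

```bash
python3 -m crank '[[0.5,0,2.5,0,0],[0.5,0,3.0,0,0],[0.5,0,2.2,0,0],[0.5,0,1.0,-0.05,0],[0.5,2,0,0,0],[0.5,2.5,0,0,0],[0.5,2.5,0,0,0],[0.5,2,0,0,0],[0.5,1,0,0,0],[0.5,0.7,0,0,0],[0.5,0.2,0,0,0],[0.5,0,0,0,0],[0.5,0,0,0,0]]' 20
python3 - <<'E'
from h import *
from station import manip
go([.602,.1745,.061],np.radians(90-10.7))
d=manip.grab_frame("wrist");cv2.imwrite("pics/w3.png",d["frame"][:,:,::-1])
E
```

```text
t: 9.6
tool_pos: [0.6028, 0.1751, 0.0626]
orientation: [1.347, 1.114, -1.344]
force: [-0.0, 1.0, 0.1]
grip_width: 0.0426
t 9.6 tcp [0.6028 0.1751 0.0626] F [-0.04  0.97  0.13] w 0.0426
axes [[0.002, 0.001, -1.0], [0.983, -0.186, 0.002], [-0.186, -0.983, -0.001]]
shift cm [ 0.16 -0.07  0.07]
spin -0.0002 then shift [ 0.16 -0.07  0.07]
```

View pics/w3.png

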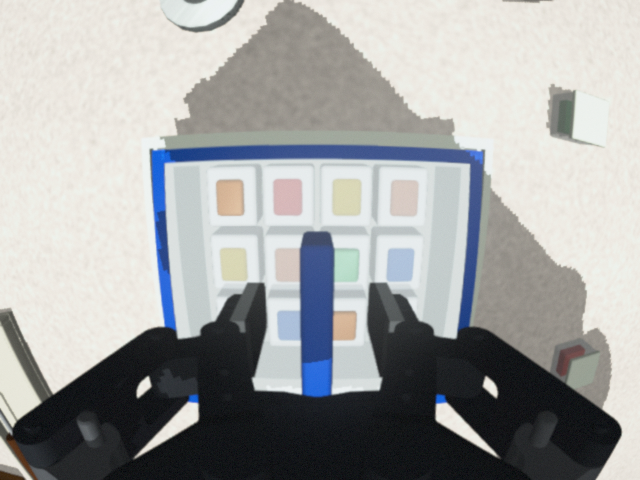

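The handle lies centred between the pads (317, between 262 and 370). I'll close slowly.

```bash
python3 -m crank '[[0.4,0,0,0,0],[0.3,0,0,0,0],[0.25,0,0,0,0],[0.2,0,0,0,0],[0.15,0,0,0,0],[0.1,0,0,0,0],[0.05,0,0,0,0],[0,0,0,0,0],[0,0,0,0,0],[0,0,0,0,0]]' 20
python3 -m crank '[[0,0,0,0,0],[0,0,0,0,0]]' 45; python3 pop.py
```

```text
t: 10.48
tool_pos: [0.6022, 0.1747, 0.0614]
orientation: [1.346, 1.115, -1.345]
force: [0.5, -0.3, 1.7]
grip_width: 0.0115
t: 10.65
tool_pos: [0.6022, 0.1746, 0.0615]
orientation: [1.346, 1.115, -1.345]
force: [-1.0, 0.6, 2.7]
grip_width: 0.0112
[310. 200.] 7858 z pct [0.0497 0.0513 0.0569]
[317. 320.] 4820 z pct [0.0845 0.0868 0.0895]
[179. 389.] 154 z pct [0.0592 0.0603 0.1313]
[454. 389.] 151 z pct [0.0588 0.0602 0.1312]
```

```bash
python3 -m crank '[[0,-0.1,0,0,0],[0,-0.1,0,0,0],[0,-0.1,0,0,0],[0,-0.1,0,0,0],[0,-0.1,0,0,0],[0,0,0,0,0]]';python3 -m crank '[[0,-0.2,0,0,0],[0,-0.2,0,0,0],[0,-0.2,0,0,0],[0,-0.3,0,0,0],[0,-0.3,0,0,0],[0,-0.3,0,0,0],[0,0,0,0,0],[0,0,0,0,0]]'; python3 pop.py
```

```text
t: 11.2
tool_pos: [0.6021, 0.1745, 0.0664]
orientation: [1.346, 1.115, -1.346]
force: [0.3, -0.1, -1.2]
grip_width: 0.0109
t: 11.87
tool_pos: [0.6023, 0.1746, 0.0816]
orientation: [1.346, 1.114, -1.345]
force: [-0.5, 0.1, -1.3]
grip_width: 0.0109
[311. 200.] 7709 z pct [0.0698 0.0714 0.0771]
[317. 320.] 4815 z pct [0.1045 0.107  0.1097]
```

```bash
python3 -m crank '[[0,-1,0,0,0],[0,-2,0,0,0],[0,-2,0,0,0],[0,-2,0,0,0],[0,-1,0,0,0],[0,0,0.15,1.0,0],[0,0,0.35,2.0,0],[0,0,0.45,2.7,0],[0,0,0.45,2.7,0],[0,0,0.45,2.7,0],[0,0,0.45,2.7,0],[0,0,0.45,2.7,0],[0,0,0.45,2.7,0],[0,0,0.45,2.7,0],[0,0,0.45,2.7,0],[0,0,0.45,2.7,0],[0,0,0.45,2.7,0],[0,0,0.45,2.7,0],[0,0,0.35,2.0,0],[0,0,0.2,1.0,0]]'
python3 -m crank '[[0,0,0,0.9,0],[0,0,0,0.4,-0.04],[0,0,0,0,-0.06],[0,0,0,0,-0.06],[0,0,0,0,-0.055],[0,0,0,0,0],[0,0,0,0,0]]'
python3 - <<'E'
from h import *
from station import manip
go([.594,-.2065,.03],np.radians(91.6))
for n in("top","wrist"):
    d=manip.grab_frame(n);np.savez(n+"4.npz",**d);cv2.imwrite(f"pics/{n}4.png",d["frame"][:,:,::-1])
E
```

```text
t: 13.58
tool_pos: [0.5924, -0.1926, 0.1598]
orientation: [1.347, 1.112, -1.353]
force: [-0.4, 0.0, -1.0]
grip_width: 0.0111
t: 14.17
tool_pos: [0.592, -0.199, 0.1609]
orientation: [1.189, 1.223, -1.189]
force: [-0.1, 1.1, -1.0]
grip_width: 0.0113
t 14.17 tcp [ 0.592  -0.199   0.1609] F [-0.14  1.14 -0.96] w 0.0113
axes [[-0.001, 0.001, -1.0], [1.0, 0.028, -0.001], [0.028, -1.0, -0.001]]
shift cm [13.09  0.19  0.77]
spin 0.0002 then shift [13.09  0.19  0.77]
```

View pics/wrist4.png

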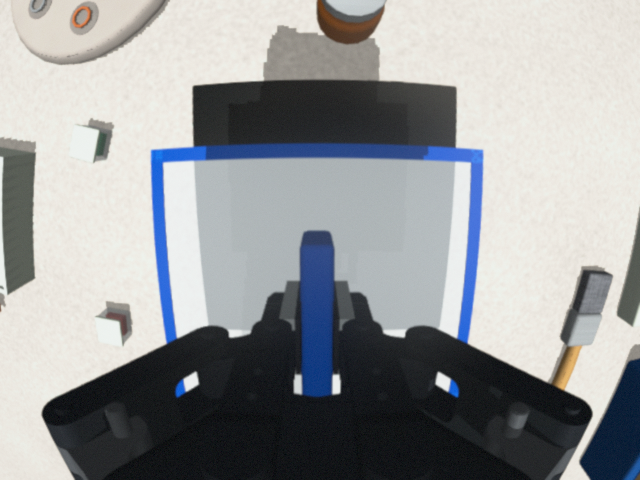

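The wrist view shows the lid held over the mat. The lid's rear edge is at row 150, and the mat's rear edge is at row 85, columns 193–456. I'll measure both in this one frame.

```bash
python3 - <<'E'
from h import *
d=dict(np.load("wrist4.npz"));P=wworld(d)
V,U=np.mgrid[0:480,0:640]
for n,pts in(("lid rear L/R",[(156,155),(478,155)]),("lid rear mid outer",[(317,147),(317,153)]),("mat rear corner in",[(200,95),(449,95)]),("mat edge mid",[(317,84),(317,90)]),("handle",[(317,240),(317,260)])):
    for u,v in pts: print(n,P[v,u].round(4))
hsv=cv2.cvtColor(d["frame"],cv2.COLOR_RGB2HSV)
m=(hsv[...,0]>100)&(hsv[...,0]<130)&(hsv[...,1]>120)&(V<165)&(P[...,2]>.1);q=P[m]
print("lid rear band n",len(q),"y",np.percentile(q[:,1],[.5,99.5]),"xmax",np.percentile(q[:,0],99.5),"z",np.median(q[:,2]))
m=(hsv[...,2]<70)&(abs(P[...,2]-.004)<.008)&(P[...,0]>.66)&(P[...,0]<.75)&(U>150)&(U<480);q=P[m]
print("mat y",np.percentile(q[:,1],[.5,99.5]),"xmax",np.percentile(q[:,0],99))
d=dict(np.load("top4.npz"));V,U=np.mgrid[0:480,0:640];P=world(d,U,V)
m=(P[...,2]>.1)&(P[...,2]<.25)&(U>330)&(U<460);q=P[m]
hsv=cv2.cvtColor(d["frame"],cv2.COLOR_RGB2HSV)
m=(hsv[...,0]>100)&(hsv[...,0]<130)&(hsv[...,1]>110)&(U>330)&(U<460)&(V>180)&(V<310)&(P[...,2]>.1);q=P[m]
print("top blue",np.percentile(q,[1,99],axis=0).round(4).tolist())
E
```

```text
lid rear L/R [ 0.6528 -0.1272  0.1498]
lid rear L/R [ 0.6568 -0.268   0.1495]
lid rear mid outer [ 0.6558 -0.1975  0.1486]
lid rear mid outer [ 0.6533 -0.1975  0.1499]
mat rear corner in [ 0.6962 -0.1007  0.004 ]
mat rear corner in [ 0.7032 -0.3051  0.0044]
mat edge mid [ 0.7041 -0.1962  0.0042]
mat edge mid [ 0.6993 -0.1963  0.0032]
handle [ 0.6235 -0.1984  0.1759]
handle [ 0.6188 -0.1985  0.1842]
lid rear band n 4410 y [-0.26930352 -0.12524541] xmax 0.6589594956797739 z 0.14994375596937853
mat y [-0.29892673 -0.09623801] xmax 0.7073082034647785
top blue [[0.4997, -0.2005, 0.1445], [0.6534, -0.1268, 0.4633]]
```

```bash
python3 -m crank '[[0,1,0.1,0.4,0],[0,2,0.1,0.3,0],[0,2,0,0,0],[0,2,0,0,0],[0,2,0,0,0],[0,2,0,0,0],[0,1.3,0,0,0],[0,0.8,0,0,0],[0,0.4,0,0,0],[0,0.2,0,0,0],[0,0,0,0,0],[0,0,0,0,0]]'
python3 -m crank '[[0,0.1,0,0,0],[0,0.1,0,0,0],[0,0.1,0,0,0],[0,0,0,0,0],[0,0,0,0,0]]' 20
```

```text
t: 15.27
tool_pos: [0.5952, -0.2074, 0.0253]
orientation: [1.189, 1.22, -1.188]
force: [-1.0, 0.3, -0.8]
grip_width: 0.0112
t: 15.68
tool_pos: [0.5944, -0.2072, 0.0214]
orientation: [1.189, 1.222, -1.189]
force: [-0.0, -0.0, -1.5]
grip_width: 0.0113
```

```bash
for k in 1 2 3; do :; done; python3 -m crank '[[0,0.1,0,0,0],[0,0.1,0,0,0],[0,0,0,0,0],[0,0,0,0,0]]'; python3 -m crank '[[0,0.1,0,0,0],[0,0.1,0,0,0],[0,0,0,0,0],[0,0,0,0,0]]'
```

```text
t: 16.02
tool_pos: [0.5945, -0.2072, 0.0202]
orientation: [1.188, 1.222, -1.189]
force: [-2.2, 1.7, 4.9]
grip_width: 0.011
t: 16.35
tool_pos: [0.5942, -0.2074, 0.0186]
orientation: [1.188, 1.222, -1.189]
force: [-5.1, 0.6, 7.7]
grip_width: 0.0112
```

```bash
python3 -m crank '[[0,0.1,0,0,0],[0,0.1,0,0,0],[0,0,0,0,0],[0,0,0,0,0]]'; python3 - <<'E'
from h import *
from station import manip
d=manip.grab_frame("wrist");np.savez("w5.npz",**d);P=wworld(d);V,U=np.mgrid[0:480,0:640]
hsv=cv2.cvtColor(d["frame"],cv2.COLOR_RGB2HSV);m=(hsv[...,0]>100)&(hsv[...,0]<130)&(hsv[...,1]>120)&(hsv[...,2]>50)
for nm,mm in(("side",m&(P[...,2]<.03)),("handle",m&(P[...,2]>.03)&(P[...,2]<.07))):
    q=P[mm];print(nm,len(q))
    for lo in np.arange(.53,.67,.015):
        e=q[(q[:,0]>lo)&(q[:,0]<lo+.015)]
        if len(e)>5: print(round(lo+.0075,3),np.percentile(e[:,2],70).round(4),len(e))
E
```

```text
t: 16.68
tool_pos: [0.5942, -0.2075, 0.0166]
orientation: [1.188, 1.222, -1.19]
force: [-4.3, -0.1, 8.1]
grip_width: 0.011
side 10137
0.538 0.0127 221
0.552 0.0127 40
0.568 0.0118 246
0.582 0.0116 718
0.598 0.0112 767
0.612 0.0109 823
0.628 0.0107 994
0.643 0.0101 918
0.658 0.0097 5401
handle 4892
0.568 0.0433 518
0.582 0.0431 1067
0.598 0.0427 1210
0.612 0.0423 1369
0.628 0.0417 728
```

```bash
python3 -m crank '[[0,0.05,0,0,0],[0,0.05,0,0,0],[0,0,0,0,0],[0,0,0,0,0]]';python3 -m crank '[[0,0.05,0,0,0],[0,0,0,0,0],[0,0,0,0,0]]'; python3 - <<'E'
from h import *
from station import manip
d=manip.grab_frame("wrist");np.savez("w6.npz",**d);P=wworld(d)
hsv=cv2.cvtColor(d["frame"],cv2.COLOR_RGB2HSV);m=(hsv[...,0]>100)&(hsv[...,0]<130)&(hsv[...,1]>120)&(hsv[...,2]>50)&(P[...,2]<.03);q=P[m]
for lo in(.53,.56,.6,.65):
    e=q[(q[:,0]>lo)&(q[:,0]<lo+.015)];print(round(lo+.0075,3),np.percentile(e[:,2],70).round(4),len(e))
E
```

```text
t: 17.07
tool_pos: [0.5942, -0.2076, 0.0156]
orientation: [1.188, 1.222, -1.19]
force: [-4.0, -0.6, 8.3]
grip_width: 0.0114
t: 17.32
tool_pos: [0.5941, -0.2076, 0.0151]
orientation: [1.188, 1.222, -1.19]
force: [-4.4, 0.3, 7.6]
grip_width: 0.0112
0.537 0.0102 258
0.568 0.01 253
0.607 0.0099 810
0.657 0.0097 5508
```

Nearly flat: the front is about 0.5 mm high. I'll release slowly.

```bash
python3 -m crank '[[0,0.02,0,0,0],[0,0,0,0,0],[0.13,0,0,0,0],[0.16,0,0,0,0],[0.2,0,0,0,0],[0.3,0,0,0,0],[0.4,0,0,0,0],[0.5,0,0,0,0],[0.5,0,0,0,0],[0.5,0,0,0,0]]'
python3 -m crank '[[0.5,-0.2,0,0,0],[0.5,-0.5,0,0,0],[0.5,-1.5,0,0,0],[0.5,-2.5,0,0,0],[0.5,-3,0,0,0],[0.5,-3,0,0,0],[0.5,-3,0,0,0],[0.5,-3,-2,0,0],[0.5,-2,-3,0,0],[0.5,0,-3,0,0],[0.5,0,-3,0,0],[0.5,0,-2,0,0],[0.5,0,0,0,0],[0.5,0,0,0,0]]'
python3 - <<'E'
from h import *
from station import manip
T=[]
for n in("top","scene","wrist"):
    d=manip.grab_frame(n);np.savez(n+"7.npz",**d);T.append(d["frame"])
a=np.vstack([T[0][170:320,180:500],T[1][180:330,180:500]]);b=cv2.resize(T[2],(400,300))
cv2.imwrite("pics/fin.png",np.hstack([a,b])[:,:,::-1])
P=wworld(d);hsv=cv2.cvtColor(d["frame"],cv2.COLOR_RGB2HSV)
m=(hsv[...,0]>100)&(hsv[...,0]<130)&(hsv[...,1]>120)&(hsv[...,2]>50)&(P[...,0]>.48)&(P[...,0]<.72)&(P[...,1]>-.32)&(P[...,1]<-.1)
q=P[m&(P[...,2]<.025)];r=cv2.minAreaRect((q[:,:2]*1000).astype(np.float32));print("lid outline",r,"z",np.percentile(q[:,2],[2,50,98]).round(4),"x",np.percentile(q[:,0],[1,99]).round(4))
h=P[m&(P[...,2]>.035)];print("handle",np.percentile(h,[1,50,99],axis=0).round(4).tolist())
k=(hsv[...,2]<60)&(abs(P[...,2]-.004)<.006)&(P[...,0]>.47)&(P[...,0]<.73)&(P[...,1]>-.33)&(P[...,1]<-.08)
print("mat",np.percentile(P[k],[.2,99.8],axis=0).round(4).tolist())
t0=dict(np.load("top0.npz"))["frame"].astype(int);df=np.abs(t0-T[0]).max(2)
for n,(u,v) in dict(sizer=(250,182),ga=(320,218),gb=(321,280),jar=(398,183),burn=(147,285),brush=(493,285)).items():
    print(n,df[v-8:v+9,u-8:u+9].mean().round(1),end=" ")
E
```

```text
t: 18.2
tool_pos: [0.5944, -0.2071, 0.0135]
orientation: [1.189, 1.222, -1.189]
force: [-0.5, -0.4, -0.4]
grip_width: 0.0427
t: 19.37
tool_pos: [0.4638, -0.2112, 0.2014]
orientation: [1.189, 1.22, -1.19]
force: [0.6, 0.3, 0.6]
grip_width: 0.0427
lid outline ((585.284912109375, -207.4764404296875), (160.40065002441406, 151.0717010498047), 1.4930697679519653) z [0.0032 0.0091 0.0108] x [0.5065 0.6653]
handle [[0.5319, -0.2128, 0.0389], [0.5886, -0.2075, 0.0408], [0.6238, -0.2018, 0.3438]]
mat [[0.4891, -0.2941, 0.0016], [0.6732, -0.0969, 0.006]]
sizer 1.9 ga 1.7 gb 1.7 jar 2.1 burn 2.3 brush 1.9
```

View pics/fin.png

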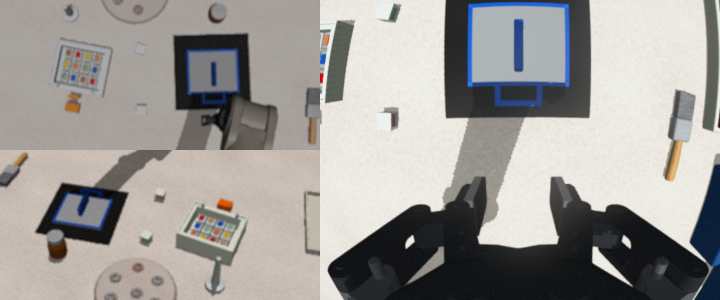

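```bash
python3 -c "
from station import manip
print(manip.job_done())"
```

```text
the job is handed in; nothing more can be done
None
```

The lid is off the case and lying flat, handle up, close to the middle of the black mat. I handed the job in at about 19.5 s of robot time.

- **Opening:** I felt for the orange tab with the shut fingers and pushed it in small steps. The highest reading was about 7 N, and the lid's front then rose from 50 to 61 mm. The lid came off with about 1.3 N on the wrist, so it was not held.
- **Laying it down:** The lid hung at the popped tilt, so I touched its rear edge down first and pressed it level in a loose grip, at about 8–9 N. I opened the fingers with its front about 0.5 mm high.
- **Last checks:**
  - The lid's top sits at about 9 mm, as expected on the mat.
  - In y, the lid's centre is within 1 mm of the mat's centre by the top camera, and about 5 mm off by the earlier wrist estimate of the mat.
  - In x, the lid is about 5 mm rearward of centre by the final wrist picture, although the cameras disagree by 2–4 mm.
  - The other things on the bench look unchanged in the before-and-after top images, and the gripper is clear of everything.

My last attempt to measure the mat's edges with the wrist camera was unreliable, because the lid and the dark threshold cut them off. I judged the centring from the earlier mat measurements and the final picture instead.

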